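Scan the valve's tag, reset the throttle valve to two turns open and hold it

TASK

Book the job first: pick up the pocket bar-code reader, point its window squarely at the bar-code tag on the side of the vacuum throttle valve from about a hand's width away and hold it still there for a second, then lay it flat on the worktop again without dropping it. Next take the valve's handwheel by its black crank handle, screw the valve shut (clockwise from above) until it is on its stop, and from there back it off exactly two full turns. Finish while still gripping the handle with the wheel at rest there, so that the setting cannot shift while the lock nut is tightened; leave the other things on the worktop where they are.

Things in the scene. Friction and masses are not known exactly. Their poses are not given: they have to be found in the camera images.
- scanner: pocket bar-code reader, loose: a rounded grey box with black rubber ends and an orange key on top, 112 long x 46 wide x 34 high mm, 0.14 kg, lying on its flat underside. Origin: centre of its underside; x runs along its length to the red window at its front end (it reads straight out along +x), y across its width, z up. Grip it across its width at the middle
- scanner_window (a point): centre of the reader's red window, at its front end: 57 mm ahead of (along the reader's x) and 17.5 mm above the reader's origin; axes as the reader's
- valve_station: vacuum throttle valve, fixed to the worktop: steel foot plate 150 x 120 x 10 mm, aluminium block 78 x 80 mm, 84 mm high, gauge on its -x face (reaching 65 mm from the axis), ports on +x and -y (79, 75 mm), white bar-code tag on +y; above it brass bonnet, stem, blue handwheel; 212 mm high with the handle (218 two turns open). Origin: on the worktop, under the wheel's upright axis; z up
- tag_center (a point): centre of the white bar-code tag, 60 wide x 40 high mm, upright, on the +y face of the valve block, 52 mm above the worktop; axes as the valve_station's, so the tag looks out along its +y
- valve_wheel (a joint): turn of the blue handwheel in rad: 0 = shut, on its fixed stop; grows as it opens (anticlockwise from above), so one turn is 6.283 and two turns from the stop 12.566. Begins 0.25 to 0.85 turns open; the thread ends 3.5 turns open. It needs about 0.14 N m (3 N at the handle) to turn and stays where it is left. Wheel and stem rise 3 mm a turn as it opens
- wheel_center (a point): point on the wheel's axis at the height of the middle of the handle, 185 mm above the worktop with the valve shut, rising 3 mm a turn. The wheel's rim is 112 mm across, its top 32 mm below this point; the nut on the hub reaches to 26 mm below it. When the joint reads q, the handle stands from here in the direction q about z from the valve_station's x axis
- crank_handle: black upright revolving handle on the wheel's rim, 23 mm thick and 57 mm long, 50 mm from the wheel's axis. It spins freely on its pin, so a gripper that holds it need not turn as the wheel goes round. Origin: on the handle's axis, 3 mm below the handle's lower end; z up
- handle_mid (a point): middle of the crank handle, on its axis, 34 mm above its origin and 26 mm below its top: the place to grip, from above
- tape_measure: yellow tape measure, loose bystander, 37 x 78 x 65 mm; origin: centre of its underside
- caliper: steel caliper, loose bystander, lying flat, 71 x 200 x 15 mm; origin: centre of its underside
- black_marker: black marker pen, loose bystander, lying, 16 x 135 x 16 mm; origin: centre of its underside
- hex_key: steel hex key, loose bystander, lying, 32 x 92 x 6 mm; origin: centre of its underside

How it is judged:
On the way, in this order (a step that is already met when the one before it is completed fails the run):
1. the held reader points at the tag, held still (contact force between the fingers and scanner above 1 N and x of tag_center in the frame of scanner_window between 0.03 and 0.2 m and y of tag_center in the frame of scanner_window between -0.025 and 0.025 m and z of tag_center in the frame of scanner_window between -0.025 and 0.025 m and y of scanner_window in the frame of tag_center above 0.02 m and angle between the x axis of scanner and the y axis of tag_center, either way round below 0.4 rad and linear speed of scanner below 0.03 m/s), for 0.6 s.
2. the reader lies flat on the worktop, let go (height (world z) of scanner between -0.006 and 0.006 m and angle between scanner's own z axis and vertical below 0.1 rad and contact force between each of the arm, the fingers and scanner below 0.1 N and linear speed of scanner below 0.02 m/s), for 0.2 s.
3. the valve is shut, on its stop (value of joint valve_wheel below 0.1 rad), for 0.1 s.
At the end, for the whole second after the job is handed in: The wheel stands at rest two turns open from its stop, within 20 degrees (0.35 rad) either way, with the gripper's fingers holding the crank handle (over 8 N), and the reader lies flat and still on the worktop (value of joint valve_wheel between 12.216 and 12.916 rad and velocity of joint valve_wheel between -0.1 and 0.1 rad/s and contact force between the fingers and crank_handle above 8 N and height (world z) of scanner between -0.006 and 0.006 m and angle between scanner's own z axis and vertical below 0.1 rad and linear speed of scanner below 0.02 m/s); the arm keeps its last pose, push and grip.
It fails at once if the reader is dropped (falls free, faster than 0.7 m/s) (linear speed of scanner above 0.7 m/s and contact force between the fingers and scanner below 0.1 N).
It fails at once if a bystander is pushed out of its place by more than 30 mm (distance of any of tape_measure, caliper, black_marker, hex_key from where it was at the start of the episode above 0.03 m).
It also fails if it takes over 72 s, if anything falls off the work surface, if the arm or the gripper's body presses on something with over 40 N, if the wrist force passes 120 N, or if a joint passes its speed limit or range.

ROBOT

A 7-joint arm with a two-finger parallel gripper is mounted at the origin on a cart in front of the work surface, level with it; the furniture and walls round the work are solid. World frame = base frame: x ahead of the robot, y to its left, z up, the work surface at z = 0. Lengths are in m, angles in rad, forces in N, time in s.
With the tool pointing down it reaches from about 0.425 to 0.925 m from the base axis. Payload 6.8 kg.
Tool frame: the origin (TCP) lies midway between the tips of the shut fingers; the grasp point (between the pads) lies 19 mm behind it; z points along the fingers, y is the line along which they close (so a half turn about z gives the same grasp; the last joint's range is limited). The gripper opens to 85 mm and grips with 20 to 120 N. Pads are 22 mm wide; open, the fingers measure 114 mm over their backs; the gripper's body (76 mm by 85 mm) begins 54 mm behind the grasp point. The pads swing forward as they close: fully open they stand 13 mm farther back than shut.
Start: joints at [-1.346, 0.477, 0.022, 1.555, -0.011, 1.109, -0.083], TCP at [0.221, 0.638, 0.231] pointing down, gripper open.
Joint ranges: [-2.96, 2.96], [-0.34, 2.1], [-1.41, 1.46], [0.24, 2.44], [-1.37, 4.51], [0.17, 1.92], [-2.96, 2.96]. Speed limits (rad/s): [2.39, 2.39, 3.14, 3.14, 3.14, 3.14, 3.14].

INTERFACE

Orientations are given as a rotation vector (axis times angle).
In Python, from bench import get_obs, grab_frame, camera_params, r gives the robot as it stands.
- The arm moves only by the shell command python3 -m jog 'ROWS' [FORCE]. ROWS is JSON, a list of rows, each an object of numbers: "rx", "ry", "rz": the turn, a rotation vector about the world's x, y, z scaled (see below); "x", "y", "z": the shift along the world's x, y, z scaled (see below); "jaw": the opening, from -1 (shut) to 1 (fully open). In form: [{"rx": .., "ry": .., "rz": .., "x": .., "y": .., "z": .., "jaw": ..}, ...]. A call has 1 to 8 rows; each row shifts and turns the commanded pose from where the row before left it; what a row does not reach is not made up. The controller multiplies each number of a shift by 60 mm and each number of a turn by 10 degrees. A row lasts 1/8 s, in which the tool goes at most 62.5 mm and 10.7 degrees, less where a joint would pass 70% of its speed; a pose out of reach is approached as far as the arm can. A call with a number of a shift or a turn outside -1 to 1 is refused whole. A call with a gripper value outside its range is refused whole. The fingers move at their own pace and stop on an object; FORCE is the grip in N (left out, the last holds). Time passes only in rows, so rows that do not move let the fingers close. It gives the time, the measured TCP pose, the force, the opening and the grip force at its end, in the units of the state.
- get_obs(): the state, without advancing time (a new reading comes with each control period).
- grab_frame(name): name is "side" or "top"; returns the picture (420x560x3 uint8, red, green, blue); there is no depth.
- camera_params(name): a dict with "fx", "fy", "cx", "cy" (pixels), "k1" (the pictures are not rectified: a ray, as slopes to the right and down, at radius r is drawn at 1 + k1 r^2 times it, then the intrinsics apply), "R" (3x3) and "t" (3): a world point X has camera coordinates R X + t. Camera axes: x right, y down, z forward; pixel columns grow to the right and rows downward; lengths in m; the calibration is good to about 2 mm. A picture is of the moment at which its call begins. camera_params takes no time and is no camera call.
- r.hand_in(): hands the job in; it is judged then, once.
The state is a dict: "clock": time; "joints": joint angles; "qvel": joint speeds; "tau": joint torques, N m; "tcp_pos": TCP position; "orientation": TCP orientation; "contact_force": force on the tool from outside, world axes, zero at the start; "moment": the same for the moment, N m; "grip_width": finger opening in m; "gripper_force": force on a finger pad.
Only numpy, scipy, OpenCV 4.12 (cv2) and the standard library are available. Lean on these libraries where they do the work, as an engineer would, in place of code of your own. Each camera call takes 0.05 s, during which the arm holds its last target. There are 200 camera calls.

## Working session

There is one attempt and no reset: what is moved stays moved. The work goes in short steps, Python scripts to look and compute and a shell command to move; the robot and the scene stay as the last step left them, time stands still between calls to the robot, and variables do not carry over. Pictures are saved under pics/ and viewed, at most 10 in all, crops included, and the job is handed in when it is done.

```bash
mkdir -p pics; ls; cat > h.py <<'E'
import numpy as np, cv2
from bench import get_obs, grab_frame, camera_params, r
from scipy.spatial.transform import Rotation as Ro
def ray(n,u,v):
    c=camera_params(n); K=np.array([[c['fx'],0,c['cx']],[0,c['fy'],c['cy']],[0,0,1]])
    d=cv2.undistortPoints(np.array([[[u,v]]],float),K,np.array([c['k1'],0,0,0,0.]))[0,0]
    R=np.array(c['R']);t=np.array(c['t']); return -R.T@t, R.T@np.array([d[0],d[1],1])
def onz(n,u,v,z):
    o,d=ray(n,u,v); return o+d*(z-o[2])/d[2]
def proj(n,X):
    c=camera_params(n); p=np.array(c['R'])@np.array(X)+np.array(c['t']); p=p[:2]/p[2]; p=p*(1+c['k1']*(p@p))
    return p*[c['fx'],c['fy']]+[c['cx'],c['cy']]
def two(n1,p1,n2,p2):
    o1,d1=ray(n1,*p1);o2,d2=ray(n2,*p2)
    s=np.linalg.lstsq(np.c_[d1,-d2],o2-o1,rcond=None)[0]
    a,b=o1+s[0]*d1,o2+s[1]*d2; return (a+b)/2,np.linalg.norm(a-b)
def shot(n,f):
    i=grab_frame(n)[:,:,::-1]; cv2.imwrite(f'pics/{f}.png',i); return i
E
python3 - <<'E'
from h import *
a=shot('top','top0');b=shot('side','side0')
for n in('top','side'):
    c=camera_params(n);print(n,c['fx'],c['k1'],-np.array(c['R']).T@c['t'],np.round(c['R'],2).tolist())
o=get_obs();print({k:np.round(v,3) for k,v in o.items()})
E
```

```text
pics
top 410.7012123460749 -0.07286359104253806 [0.47263774 0.12644733 1.19594772] [[0.0, -1.0, 0.0], [-1.0, -0.0, -0.08], [0.08, -0.0, -1.0]]
side 420.54768051486474 0.016316164290205732 [ 0.45934551 -0.29742613  1.01957684] [[0.98, -0.18, 0.01], [-0.15, -0.88, -0.45], [0.09, 0.44, -0.89]]
{'clock': np.float64(0.1), 'joints': array([-1.346,  0.478,  0.022,  1.556, -0.012,  1.109, -0.083]), 'qvel': array([-0.   , -0.004,  0.001, -0.001, -0.   , -0.002, -0.002]), 'tau': array([ 5.0000e-03, -5.9776e+01,  1.6140e+00, -2.8196e+01,  1.3000e-02,
        5.0000e-03, -0.0000e+00]), 'tcp_pos': array([0.22 , 0.637, 0.23 ]), 'orientation': array([-5.200e-01, -3.098e+00,  3.000e-03]), 'contact_force': array([-1.005,  0.683,  0.319]), 'moment': array([-0.062, -0.006, -0.003]), 'gripper_force': np.float64(0.0), 'grip_width': np.float64(0.085)}
```

View pics/top0.png

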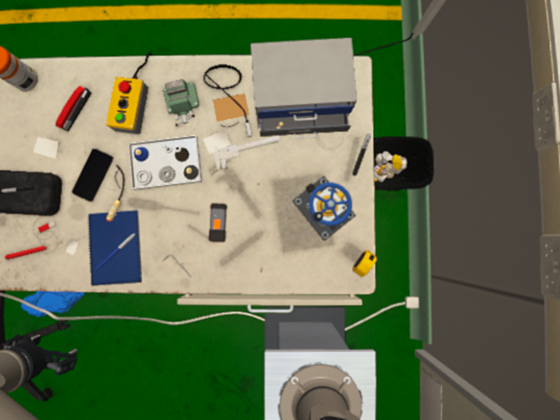

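View pics/side0.png

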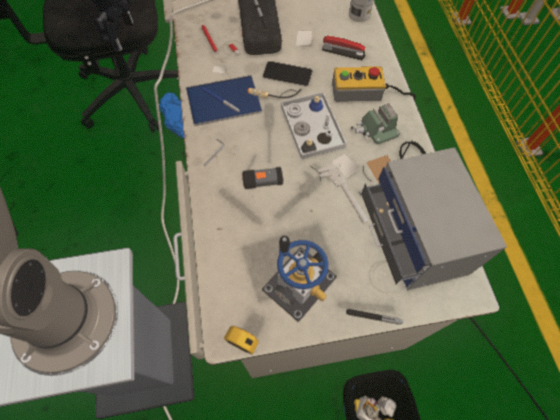

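The top view shows the scanner at about (217,222), the valve at (327,207) with its blue wheel, the tape at (364,262), the marker at (362,155), the caliper at (240,150) and the hex key at (177,265). In the side view the scanner is at (263,177), the handle at (284,243) and the valve at (300,275). I'll enlarge the crops.

```bash
python3 - <<'E'
from h import *
a=cv2.imread('pics/top0.png');b=cv2.imread('pics/side0.png')
f=lambda i,x,y,w,h,s:cv2.resize(i[y:y+h,x:x+w],None,fx=s,fy=s,interpolation=cv2.INTER_CUBIC)
c=np.zeros((600,800,3),np.uint8)
p=f(a,190,195,60,60,5);c[:300,:300]=p
p=f(a,280,165,100,120,4)[:300];q=f(a,285,165,75,80,5)
c[:400,300:675]=q[:400]
p=f(b,235,160,60,40,5);c[300:500,:300]=p
cv2.imwrite('pics/c1.png',c)
cv2.imwrite('pics/c2.png',f(b,255,225,90,100,6))
E
```

```text
(no output)
```

View pics/c1.png

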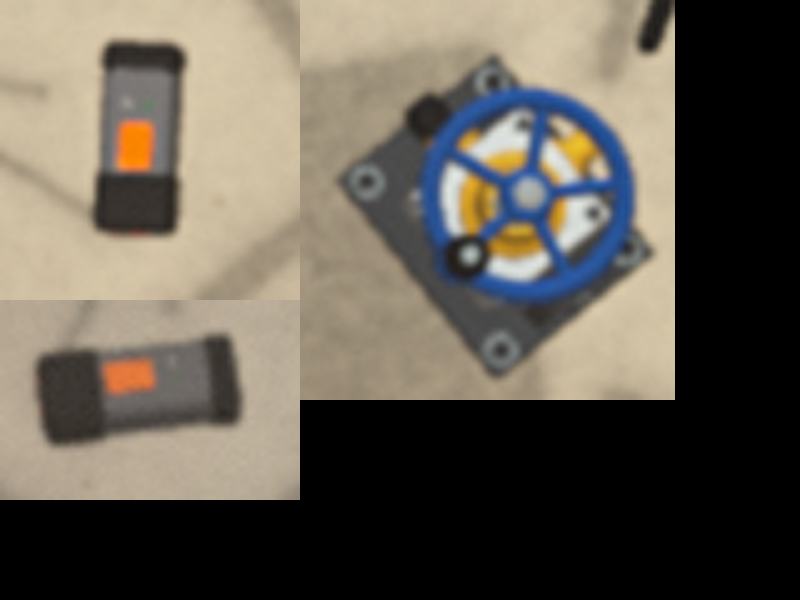

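View pics/c2.png

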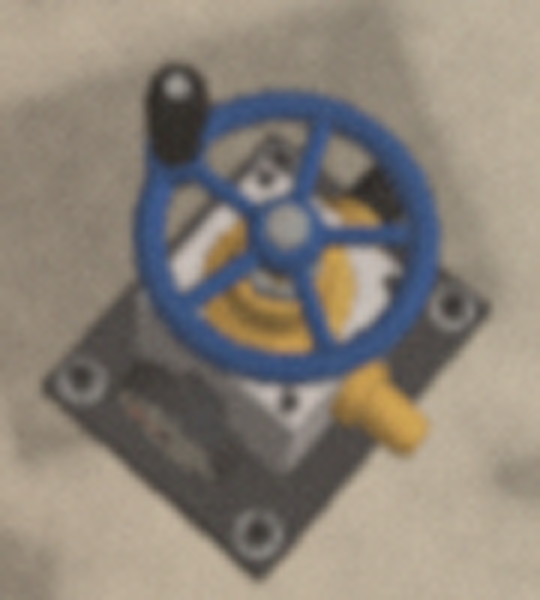

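The reader's window (red glint) faces the robot, along −x. The foot corners in the top view come out at about (323.6,176.4), (292.6,201), (324.4,240.2) and (355.4,215.4). The long side fixes ±x' of the valve. With the brass port on the lower-right face of the side view and the dial at lower left, the tag faces −x+y, which is the lower-left face in the top view. Next I'll compute poses.

```bash
python3 - <<'E'
from h import *
C=[(323.6,176.4),(292.6,201),(324.4,240.2),(355.4,215.4)]
P=np.array([onz('top',u,v,.01)[:2] for u,v in C]);print('foot',P.round(3).tolist(),'lens',[round(np.linalg.norm(P[i]-P[i-1]),3) for i in range(4)])
S=[(84/6+0,0)]
sc=[(490,310),(258,578),(42,387)]
for u,v in sc: print('side foot',onz('side',255+u/6,225+v/6,.01).round(3))
x=P[1]-P[2]; x=x+(P[0]-P[3]); print('yaw x',np.degrees(np.arctan2(x[1],x[0])),'center',P.mean(0).round(4))
print('hub',two('top',(285+229/5,165+193/5),'side',(255+287/6,225+225/6)))
print('handle top',two('top',(285+169/5,165+255/5),'side',(255+178/6,225+84/6)))
# scanner: dark/grey+orange mask
for n,f in(('top',(190,195,60,60)),('side',(230,155,70,45))):
    i=cv2.imread(f'pics/{n}0.png');h=cv2.cvtColor(i,cv2.COLOR_BGR2HSV);x0,y0,w,hh=f
    m=((h[:,:,2]<125)|((h[:,:,1]>180)&(h[:,:,2]>150))).astype(np.uint8)[y0:y0+hh,x0:x0+w]
    c=max(cv2.findContours(m,0,2)[0],key=cv2.contourArea);rr=cv2.minAreaRect(c)
    b=cv2.boxPoints(rr)+[x0,y0];print(n,rr,b.round(1).tolist())
    for z in(.0,.017,.034):
        q=np.array([onz(n,u,v,z)[:2] for u,v in b]);print(z,q.mean(0).round(4),[round(np.linalg.norm(q[k]-q[k-1]),3) for k in range(4)],[round(np.degrees(np.arctan2(*(q[k]-q[k-1])[::-1])),1) for k in range(4)])
    o=((h[:,:,1]>190)&(h[:,:,2]>180)).astype(np.uint8);o[:y0]=0;o[y0+hh:]=0;o[:,:x0]=0;o[:,x0+w:]=0
    M=cv2.moments(o);print('orange',onz(n,M['m10']/M['m00'],M['m01']/M['m00'],.035))
R=Ro.from_rotvec(get_obs()['orientation']).as_matrix();print(R.round(3))
E
```

```text
foot [[0.654, -0.011], [0.582, 0.08], [0.469, -0.012], [0.541, -0.103]] lens [np.float64(0.146), np.float64(0.116), np.float64(0.146), np.float64(0.116)]
side foot [ 0.658 -0.013  0.01 ]
side foot [ 0.543 -0.103  0.01 ]
side foot [ 0.471 -0.013  0.01 ]
yaw x 38.994924871075135 center [ 0.5613 -0.0115]
hub (array([ 0.5633139 , -0.01164508,  0.15851525]), np.float64(0.0030221259932672944))
handle top (array([0.52889919, 0.02507086, 0.21704881]), np.float64(0.003938563483499485))
top ((27.012765884399414, 27.11709213256836), (17.023880004882812, 38.145484924316406), 1.9091522693634033) [[207.9, 240.9], [209.1, 202.8], [226.2, 203.3], [224.9, 241.5]]
0.0 [0.5201 0.2996] [np.float64(0.05), np.float64(0.111), np.float64(0.05), np.float64(0.111)] [np.float64(88.4), np.float64(-1.0), np.float64(-91.7), np.float64(178.9)]
0.017 [0.5194 0.2972] [np.float64(0.049), np.float64(0.11), np.float64(0.049), np.float64(0.11)] [np.float64(88.4), np.float64(-1.0), np.float64(-91.7), np.float64(178.9)]
0.034 [0.5188 0.2947] [np.float64(0.048), np.float64(0.108), np.float64(0.049), np.float64(0.108)] [np.
[... 210 characters left out ...]
8227539) [[241.1, 170.5], [281.1, 166.5], [283.0, 185.0], [243.0, 189.0]]
0.0 [0.521 0.306] [np.float64(0.06), np.float64(0.114), np.float64(0.061), np.float64(0.112)] [np.float64(87.2), np.float64(-3.0), np.float64(-95.2), np.float64(176.8)]
0.017 [0.52  0.296] [np.float64(0.059), np.float64(0.112), np.float64(0.06), np.float64(0.11)] [np.float64(87.2), np.float64(-3.0), np.float64(-95.2), np.float64(176.8)]
0.034 [0.5189 0.2859] [np.float64(0.058), np.float64(0.11), np.float64(0.059), np.float64(0.108)] [np.float64(87.2), np.float64(-3.0), np.float64(-95.2), np.float64(176.8)]
orange [0.5142037  0.29294453 0.035     ]
[[-0.945  0.327 -0.   ]
 [ 0.327  0.945 -0.002]
 [-0.    -0.002 -1.   ]]
```

Valve axis ≈ (0.5625,−0.0116), yaw ≈ 39°. The handle is at q ≈ 94°. The scanner is at ≈ (0.5195,0.2965), yaw ≈ 178°. I'll grip it with tool y at −92°, so that the later +131° turn stays within joint 7's range.

```bash
python3 -m jog '[{"x":0.62,"y":-0.7,"rz":-1,"jaw":1},{"x":0.62,"y":-0.7,"rz":-1,"jaw":1},{"x":0.62,"y":-0.7,"rz":-1,"jaw":1},{"x":0.62,"y":-0.7,"rz":-1,"jaw":1},{"x":0.62,"y":-0.7,"rz":-1,"jaw":1},{"x":0.62,"y":-0.7,"rz":-1,"jaw":1},{"x":0.62,"y":-0.7,"rz":-1,"jaw":1},{"x":0.62,"y":-0.7,"rz":-1,"jaw":1}]' 30
python3 -m jog '[{"rz":-1,"jaw":1},{"rz":-1,"jaw":1},{"rz":-1,"jaw":1},{"rz":-1,"jaw":1},{"rz":-1,"jaw":1},{"rz":-1,"jaw":1,"z":-0.4},{"rz":-1,"jaw":1,"z":-0.6},{"rz":-0.3,"jaw":1,"z":-0.6}]'
cat >> h.py <<'E'
def st():
    o=get_obs();R=Ro.from_rotvec(o['orientation']).as_matrix()
    print('t',round(float(o['clock']),2),'tcp',np.round(o['tcp_pos'],4),'yawY',round(np.degrees(np.arctan2(R[1,1],R[0,1])),1),'z',R[:,2].round(3),'F',np.round(o['contact_force'],1),'w',round(float(o['grip_width']),4),'gf',round(float(o['gripper_force']),1),'j',np.round(o['joints'],2))
    return o
E
python3 -c "
from h import *
st();shot('top','top1');shot('side','side1')"
```

```text
t 0.1 tcp [0.2203 0.6375 0.2304] yawY 70.9 z [-0.    -0.002 -1.   ] F [-1.   0.7  0.3] w 0.0852 gf 0.0 j [-1.35  0.48  0.02  1.56 -0.01  1.11 -0.08]validation failed for argument at $[0]...
validation failed for argument at $[0]...
```

```bash
python3 -m jog '[{"rx":0,"ry":0,"rz":-1,"x":0.62,"y":-0.7,"z":0,"jaw":1},{"rx":0,"ry":0,"rz":-1,"x":0.62,"y":-0.7,"z":0,"jaw":1},{"rx":0,"ry":0,"rz":-1,"x":0.62,"y":-0.7,"z":0,"jaw":1},{"rx":0,"ry":0,"rz":-1,"x":0.62,"y":-0.7,"z":0,"jaw":1},{"rx":0,"ry":0,"rz":-1,"x":0.62,"y":-0.7,"z":0,"jaw":1},{"rx":0,"ry":0,"rz":-1,"x":0.62,"y":-0.7,"z":0,"jaw":1},{"rx":0,"ry":0,"rz":-1,"x":0.62,"y":-0.7,"z":0,"jaw":1},{"rx":0,"ry":0,"rz":-1,"x":0.62,"y":-0.7,"z":0,"jaw":1}]' 30
python3 -c "
from h import *
st()"
```

```text
clock: 1.2
tcp_pos: [0.519, 0.3006, 0.2314]
orientation: [-2.396, -2.032, -0.0]
contact_force: [1.3, 0.3, -0.0]
grip_width: 0.0853
gripper_force: 0.0
t 1.2 tcp [0.519  0.3006 0.2314] yawY -9.4 z [ 0.  0. -1.] F [ 1.3  0.3 -0. ] w 0.0853 gf 0.0 j [-0.96  0.37  0.44  1.77 -0.18  1.04 -0.63]
```

```bash
python3 -m jog '[{"rx":0,"ry":0,"rz":-1,"x":0,"y":0,"z":0,"jaw":1},{"rx":0,"ry":0,"rz":-1,"x":0,"y":0,"z":0,"jaw":1},{"rx":0,"ry":0,"rz":-1,"x":0,"y":0,"z":0,"jaw":1},{"rx":0,"ry":0,"rz":-1,"x":0,"y":0,"z":0,"jaw":1},{"rx":0,"ry":0,"rz":-1,"x":0,"y":0,"z":-0.3,"jaw":1},{"rx":0,"ry":0,"rz":-1,"x":0,"y":0,"z":-0.6,"jaw":1},{"rx":0,"ry":0,"rz":-1,"x":0,"y":0,"z":-0.6,"jaw":1},{"rx":0,"ry":0,"rz":-1,"x":0,"y":-0.07,"z":-0.4,"jaw":1}]'
python3 -c "
from h import *
st();a=shot('top','top1');b=shot('side','side1')
c=np.zeros((600,800,3),np.uint8)
c[:400,:400]=cv2.resize(a[150:250,170:270],None,fx=4,fy=4);c[:400,400:]=cv2.resize(b[120:220,210:310],None,fx=4,fy=4);cv2.imwrite('pics/c3.png',c)"
```

```text
clock: 2.2
tcp_pos: [0.5172, 0.2979, 0.1155]
orientation: [3.141, 0.018, -0.002]
contact_force: [-0.3, 0.5, -0.2]
grip_width: 0.0855
gripper_force: 0.0
t 2.2 tcp [0.5172 0.2979 0.1155] yawY -89.3 z [-0.001 -0.001 -1.   ] F [-0.3  0.5 -0.2] w 0.0855 gf 0.0 j [-1.12  0.57  0.68  1.88 -0.46  0.85 -1.77]
```

View pics/c3.png

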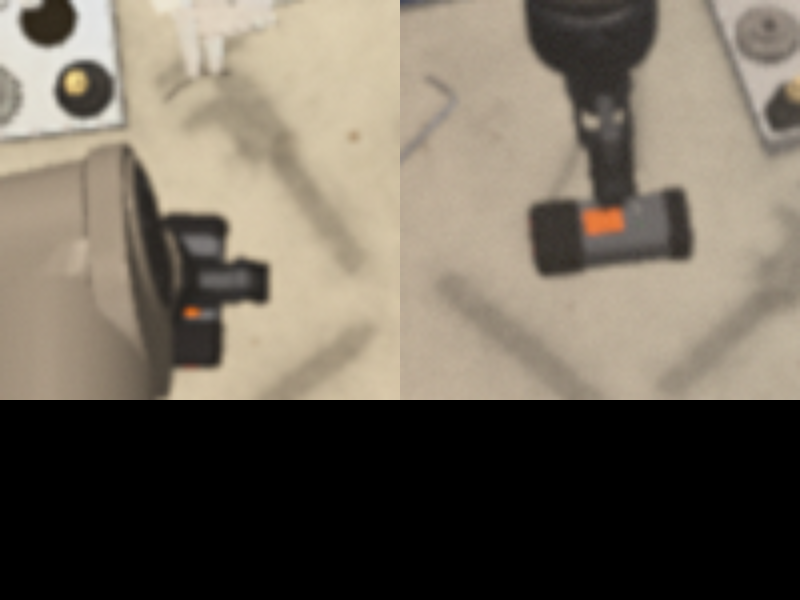

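The gripper stands over the scanner's middle (side crop (610,200), scanner at (610,235)) with its jaw line across the width. I'll descend and grip.

```bash
python3 -m jog '[{"rx":0,"ry":0,"rz":-0.2,"x":0.03,"y":-0.02,"z":-0.7,"jaw":1},{"rx":0,"ry":0,"rz":0,"x":0,"y":0,"z":-0.7,"jaw":1},{"rx":0,"ry":0,"rz":0,"x":0,"y":0,"z":-0.35,"jaw":1},{"rx":0,"ry":0,"rz":0,"x":0,"y":0,"z":-0.14,"jaw":1},{"rx":0,"ry":0,"rz":0,"x":0,"y":0,"z":0,"jaw":-1},{"rx":0,"ry":0,"rz":0,"x":0,"y":0,"z":0,"jaw":-1},{"rx":0,"ry":0,"rz":0,"x":0,"y":0,"z":0,"jaw":-1},{"rx":0,"ry":0,"rz":0,"x":0,"y":0,"z":0,"jaw":-1}]' 30
python3 -c "
from h import *
st()"
```

```text
clock: 3.3
tcp_pos: [0.5209, 0.2971, 0.0053]
orientation: [-3.14, 0.029, -0.003]
contact_force: [-1.2, -0.5, 7.0]
grip_width: 0.0434
gripper_force: 31.7
t 3.3 tcp [0.5209 0.2971 0.0053] yawY -91.1 z [ 0.002  0.001 -1.   ] F [-1.2 -0.5  7. ] w 0.0434 gf 31.7 j [-1.03  0.73  0.55  1.92 -0.6   0.67 -1.69]
```

```bash
python3 -m jog '[{"rx":0,"ry":0,"rz":0,"x":0,"y":0,"z":0.6,"jaw":-1},{"rx":0,"ry":0,"rz":0.8,"x":-0.15,"y":-0.3,"z":0.6,"jaw":-1},{"rx":0,"ry":0,"rz":1,"x":-0.18,"y":-0.4,"z":0,"jaw":-1},{"rx":0,"ry":0,"rz":1,"x":-0.18,"y":-0.4,"z":0,"jaw":-1},{"rx":0,"ry":0,"rz":1,"x":-0.18,"y":-0.4,"z":0,"jaw":-1},{"rx":0,"ry":0,"rz":1,"x":-0.18,"y":-0.4,"z":0,"jaw":-1},{"rx":0,"ry":0,"rz":1,"x":-0.18,"y":-0.4,"z":0,"jaw":-1},{"rx":0,"ry":0,"rz":1,"x":-0.18,"y":-0.4,"z":0,"jaw":-1}]'
python3 -m jog '[{"rx":0,"ry":0,"rz":1,"x":0,"y":0,"z":0,"jaw":-1},{"rx":0,"ry":0,"rz":1,"x":0,"y":0,"z":0,"jaw":-1},{"rx":0,"ry":0,"rz":1,"x":0,"y":0,"z":-0.2,"jaw":-1},{"rx":0,"ry":0,"rz":1,"x":0,"y":0,"z":-0.2,"jaw":-1},{"rx":0,"ry":0,"rz":1,"x":0,"y":0,"z":-0.2,"jaw":-1},{"rx":0,"ry":0,"rz":0.8,"x":0,"y":0,"z":0,"jaw":-1}]'
python3 -c "
from h import *
st()"
```

```text
clock: 4.3
tcp_pos: [0.4458, 0.1338, 0.0763]
orientation: [2.616, 1.74, 0.001]
contact_force: [-0.6, -1.2, -0.7]
grip_width: 0.0427
gripper_force: 31.5
clock: 5.05
tcp_pos: [0.4456, 0.1342, 0.0394]
orientation: [-1.445, -2.789, 0.002]
contact_force: [-0.8, 0.7, -1.9]
grip_width: 0.0433
gripper_force: 31.4
t 5.05 tcp [0.4456 0.1342 0.0394] yawY 35.2 z [-0.001 -0.001 -1.   ] F [-0.8  0.7 -1.9] w 0.0433 gf 31.4 j [-0.48  0.44  0.06  2.19 -0.06  0.51  0.24]
```

```bash
python3 -m jog '[{"rx":0,"ry":0,"rz":0.35,"x":0,"y":0,"z":0,"jaw":-1},{"rx":0,"ry":0,"rz":0,"x":0,"y":0,"z":0,"jaw":-1},{"rx":0,"ry":0,"rz":0,"x":0,"y":0,"z":0,"jaw":-1},{"rx":0,"ry":0,"rz":0,"x":0,"y":0,"z":0,"jaw":-1},{"rx":0,"ry":0,"rz":0,"x":0,"y":0,"z":0,"jaw":-1},{"rx":0,"ry":0,"rz":0,"x":0,"y":0,"z":0,"jaw":-1},{"rx":0,"ry":0,"rz":0,"x":0,"y":0,"z":0,"jaw":-1},{"rx":0,"ry":0,"rz":0,"x":0,"y":0,"z":0,"jaw":-1}]'
python3 -c "
from h import *
st();a=shot('top','top2');b=shot('side','side2')
c=np.zeros((480,800,3),np.uint8)
c[:,:400]=cv2.resize(a[150:270,250:350],None,fx=4,fy=4);c[:,400:]=cv2.resize(b[190:310,225:325],None,fx=4,fy=4);cv2.imwrite('pics/c4.png',c)"
```

```text
clock: 6.05
tcp_pos: [0.4461, 0.1346, 0.0399]
orientation: [1.367, 2.829, 0.0]
contact_force: [0.3, 0.6, -1.4]
grip_width: 0.0436
gripper_force: 31.4
t 6.05 tcp [0.4461 0.1346 0.0399] yawY 38.4 z [ 0.  0. -1.] F [ 0.3  0.6 -1.4] w 0.0436 gf 31.4 j [-0.47  0.44  0.05  2.19 -0.04  0.51  0.28]
```

View pics/c4.png

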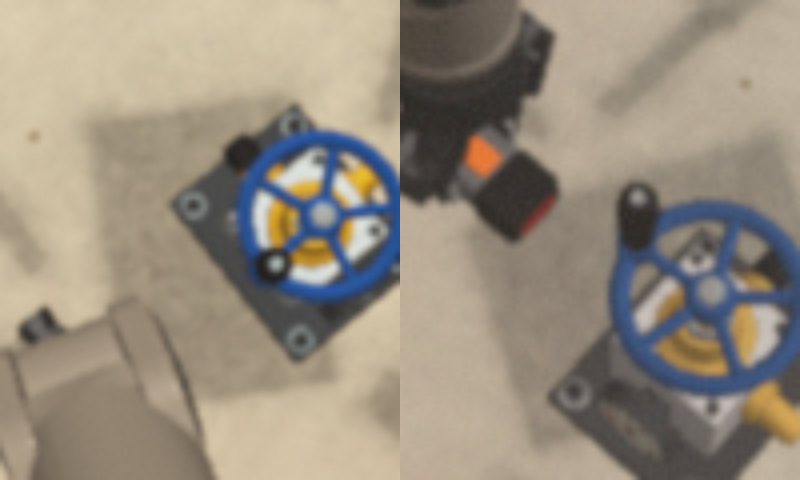

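The side crop shows the reader level, its red window (≈(261,244) in the image) facing the lower-left valve face. I'll do a quick numeric check that the black fitting is the 79 mm port rather than the 65 mm gauge, and check the window position.

```bash
python3 - <<'E'
from h import *
ax=np.array([.5625,-.0116]);xd=np.array([np.cos(np.radians(39)),np.sin(np.radians(39))]);yd=np.array([-xd[1],xd[0]])
for z in(.03,.05): 
    for p in[(285+122/5,165+100/5),(285+(430-300)/5,165+115/5)]:
        q=onz('top',*p,z)[:2]-ax;print('black fitting',z,q@xd,q@yd)
w=onz('side',260.75,243.75,.052)[:2]-ax;print('window valve frame',w@xd,w@yd)
e=np.array([.4461,.1346])+.057*np.array([np.cos(np.radians(-51.6)),np.sin(np.radians(-51.6))])-ax;print('exp',e@xd,e@yd)
for z in(.03,.05,.06):
  q=onz('side',255+170/6,225+430/6,z)[:2]-ax;print('dial',z,q@xd,q@yd)
E
```

```text
black fitting 0.03 0.07706011132311585 -0.005804287018518616
black fitting 0.03 0.06748971086439241 -0.003913234606588779
black fitting 0.05 0.07603055913175837 -0.0028943903607807583
black fitting 0.05 0.06662432384651405 -0.001035775979903212
window valve frame 0.0032901906061123575 0.1267949030338712
exp 0.0009499595632687785 0.12987475842937604
dial 0.03 -0.05523333169387345 0.0023925783401500802
dial 0.05 -0.05937265610328696 -0.0008331232200452458
dial 0.06 -0.06144231830799377 -0.0024459740001429066
```

The geometry agrees: port at 77 mm, gauge at −60 mm, window about 88 mm from the tag and centred. The hold is done, so I'll lay it straight down here.

```bash
python3 -m jog '[{"rx":0,"ry":0,"rz":0,"x":0,"y":0,"z":-0.2,"jaw":-1},{"rx":0,"ry":0,"rz":0,"x":0,"y":0,"z":-0.2,"jaw":-1},{"rx":0,"ry":0,"rz":0,"x":0,"y":0,"z":-0.12,"jaw":-1},{"rx":0,"ry":0,"rz":0,"x":0,"y":0,"z":-0.06,"jaw":-1},{"rx":0,"ry":0,"rz":0,"x":0,"y":0,"z":0,"jaw":-1},{"rx":0,"ry":0,"rz":0,"x":0,"y":0,"z":0,"jaw":-1}]'
python3 -c "
from h import *
st()"
```

```text
clock: 6.9
tcp_pos: [0.4461, 0.1345, 0.0051]
orientation: [-1.367, -2.829, 0.0]
contact_force: [-0.8, -1.1, -0.1]
grip_width: 0.0434
gripper_force: 31.6
t 6.9 tcp [0.4461 0.1345 0.0051] yawY 38.4 z [-0. -0. -1.] F [-0.8 -1.1 -0.1] w 0.0434 gf 31.6 j [-0.46  0.51  0.04  2.2  -0.05  0.43  0.29]
```

```bash
python3 -m jog '[{"rx":0,"ry":0,"rz":0,"x":0,"y":0,"z":-0.02,"jaw":-1},{"rx":0,"ry":0,"rz":0,"x":0,"y":0,"z":0,"jaw":0.6},{"rx":0,"ry":0,"rz":0,"x":0,"y":0,"z":0,"jaw":0.6},{"rx":0,"ry":0,"rz":0,"x":0,"y":0,"z":0,"jaw":0.6},{"rx":0,"ry":0,"rz":0,"x":0,"y":0,"z":0,"jaw":0.6},{"rx":0,"ry":0,"rz":0,"x":0,"y":0,"z":0.4,"jaw":0.6},{"rx":0,"ry":0,"rz":0,"x":0,"y":0,"z":0.8,"jaw":0.6},{"rx":0,"ry":0,"rz":0,"x":0,"y":0,"z":1,"jaw":0.6}]'
python3 -c "
from h import *
st()"
```

```text
clock: 7.9
tcp_pos: [0.4452, 0.1342, 0.1365]
orientation: [-1.366, -2.827, 0.003]
contact_force: [1.3, 2.2, 0.3]
grip_width: 0.0682
gripper_force: 0.0
t 7.9 tcp [0.4452 0.1342 0.1365] yawY 38.4 z [-0.002 -0.001 -1.   ] F [1.3 2.2 0.3] w 0.0682 gf 0.0 j [-0.49  0.26  0.07  2.14 -0.03  0.75  0.27]
```

```bash
python3 -m jog '[{"rx":0,"ry":0,"rz":0,"x":0,"y":0,"z":1,"jaw":1},{"rx":0,"ry":0,"rz":0,"x":0,"y":0,"z":1,"jaw":1},{"rx":0,"ry":0,"rz":0,"x":0.35,"y":-0.45,"z":0,"jaw":1},{"rx":0,"ry":0,"rz":0,"x":0.35,"y":-0.45,"z":0,"jaw":1},{"rx":0,"ry":0,"rz":0,"x":0.35,"y":-0.45,"z":0,"jaw":1},{"rx":0,"ry":0,"rz":0,"x":0.35,"y":-0.45,"z":0,"jaw":1},{"rx":0,"ry":0,"rz":0,"x":0,"y":0,"z":0,"jaw":1}]'
python3 -c "
from h import *
st();a=shot('top','top3');b=shot('side','side3')
c=np.zeros((480,800,3),np.uint8)
c[:,:400]=cv2.resize(a[150:270,260:360],None,fx=4,fy=4);c[:,400:]=cv2.resize(b[160:280,225:325],None,fx=4,fy=4);cv2.imwrite('pics/c5.png',c)"
```

```text
clock: 8.78
tcp_pos: [0.531, 0.0239, 0.2557]
orientation: [1.373, 2.825, -0.002]
contact_force: [-1.1, 1.0, -0.8]
grip_width: 0.0856
gripper_force: 0.0
t 8.78 tcp [0.531  0.0239 0.2557] yawY 38.2 z [ 0.    -0.001 -1.   ] F [-1.1  1.  -0.8] w 0.0856 gf 0.0 j [-0.33  0.22  0.19  1.88 -0.05  1.05  0.55]
```

View pics/c5.png

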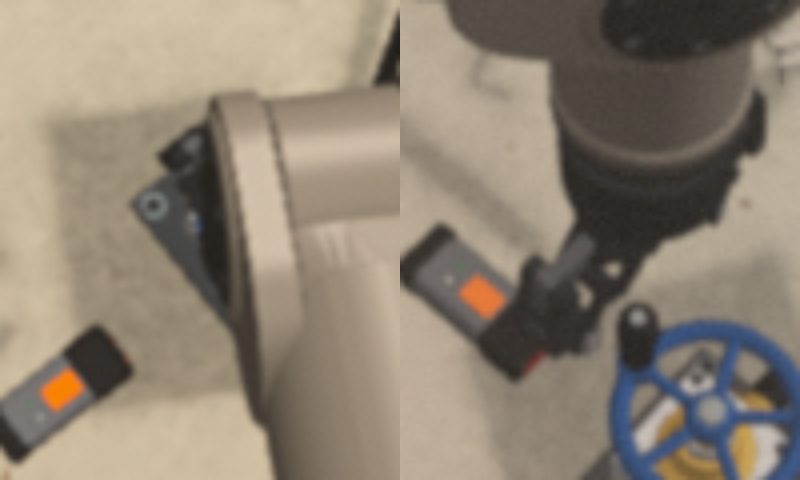

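The reader lies flat where it was let go, and the handle hasn't moved (side crop (638,330)). The gripper is above it, so I'll go down and close.

```bash
python3 -m jog '[{"rx":0,"ry":0,"rz":0,"x":-0.03,"y":0.02,"z":-0.5,"jaw":1},{"rx":0,"ry":0,"rz":0,"x":0,"y":0,"z":-0.5,"jaw":1},{"rx":0,"ry":0,"rz":0,"x":0,"y":0,"z":-0.35,"jaw":1},{"rx":0,"ry":0,"rz":0,"x":0,"y":0,"z":-0.13,"jaw":1},{"rx":0,"ry":0,"rz":0,"x":0,"y":0,"z":0,"jaw":-1},{"rx":0,"ry":0,"rz":0,"x":0,"y":0,"z":0,"jaw":-1},{"rx":0,"ry":0,"rz":0,"x":0,"y":0,"z":0,"jaw":-1},{"rx":0,"ry":0,"rz":0,"x":0,"y":0,"z":0,"jaw":-1}]' 45
python3 -c "
from h import *
o=st();p=o['tcp_pos'][:2]-[.5625,-.0116];print(np.degrees(np.arctan2(p[1],p[0]))-39,np.linalg.norm(p))"
```

```text
clock: 9.88
tcp_pos: [0.5286, 0.0278, 0.1678]
orientation: [1.366, 2.828, 0.001]
contact_force: [-1.7, 0.2, 4.5]
grip_width: 0.0216
gripper_force: 43.7
t 9.88 tcp [0.5286 0.0278 0.1678] yawY 38.4 z [ 0.001  0.    -1.   ] F [-1.7  0.2  4.5] w 0.0216 gf 43.7 j [-0.32  0.31  0.18  1.98 -0.07  0.86  0.57]
91.74179546308608 0.05200733001025457
```

```bash
cat >> h.py <<'E'
C0=np.array([.5625,-.0116])
def ang():
    p=get_obs()['tcp_pos'][:2]-C0;a=np.degrees(np.arctan2(p[1],p[0]));print('q(deg mod 360)',round(a-39,1),'r',round(np.linalg.norm(p),4));return a
def rows(a0,step,n,rad=.05,start=None):
    P=[C0+rad*np.array([np.cos(np.radians(a0+step*k)),np.sin(np.radians(a0+step*k))]) for k in range(n+1)]
    if start is not None:P[0]=start
    for k in range(n):print(k,((P[k+1]-P[k])/.06).round(2),'to q',round(a0+step*(k+1)-39,1))
E
python3 -c "
from h import *
rows(131.4,-22.5,4,.051)"
```

```text
0 [0.29 0.17] to q 69.9
1 [0.33 0.04] to q 47.4
2 [ 0.32 -0.08] to q 24.9
3 [ 0.26 -0.2 ] to q 2.4
```

```bash
python3 -m jog '[{"rx":0,"ry":0,"rz":0,"x":0.29,"y":0.17,"z":0,"jaw":-1},{"rx":0,"ry":0,"rz":0,"x":0.33,"y":0.04,"z":0,"jaw":-1},{"rx":0,"ry":0,"rz":0,"x":0.32,"y":-0.08,"z":-0.01,"jaw":-1},{"rx":0,"ry":0,"rz":0,"x":0,"y":0,"z":0,"jaw":-1}]'
python3 -c "
from h import *
o=st();a=ang();rows(a,-(a-36)/2,2,.05,o['tcp_pos'][:2])"
```

```text
clock: 10.38
tcp_pos: [0.5866, 0.0346, 0.1673]
orientation: [1.367, 2.826, 0.001]
contact_force: [2.6, -1.8, 3.6]
grip_width: 0.0215
gripper_force: 44.3
t 10.38 tcp [0.5866 0.0346 0.1673] yawY 38.4 z [ 0.002 -0.001 -1.   ] F [ 2.6 -1.8  3.6] w 0.0215 gf 44.3 j [-0.3   0.4   0.18  1.84 -0.09  0.9   0.58]
q(deg mod 360) 23.5 r 0.0521
0 [ 0.14 -0.14] to q 10.2
1 [ 0.13 -0.14] to q -3.0
```

```bash
python3 -m jog '[{"rx":0,"ry":0,"rz":0,"x":0.14,"y":-0.14,"z":0,"jaw":-1},{"rx":0,"ry":0,"rz":0,"x":0.13,"y":-0.14,"z":0,"jaw":-1},{"rx":0,"ry":0,"rz":0,"x":0,"y":0,"z":0,"jaw":-1},{"rx":0,"ry":0,"rz":0,"x":0,"y":0,"z":0,"jaw":-1}]'
python3 -c "
from h import *
o=st();a=ang()"
```

```text
clock: 10.88
tcp_pos: [0.6017, 0.0212, 0.1673]
orientation: [1.364, 2.83, 0.006]
contact_force: [0.0, 4.2, 3.9]
grip_width: 0.0218
gripper_force: 44.7
t 10.88 tcp [0.6017 0.0212 0.1673] yawY 38.5 z [ 0.002  0.003 -1.   ] F [0.  4.2 3.9] w 0.0218 gf 44.7 j [-0.27  0.43  0.18  1.81 -0.1   0.91  0.62]
q(deg mod 360) 0.9 r 0.0512
```

```bash
python3 -m jog '[{"rx":0,"ry":0,"rz":0,"x":0.06,"y":-0.07,"z":0,"jaw":-1},{"rx":0,"ry":0,"rz":0,"x":0,"y":0,"z":0,"jaw":-1},{"rx":0,"ry":0,"rz":0,"x":0,"y":0,"z":0,"jaw":-1}]'
python3 -c "
from h import *
o=st();a=ang()"
```

```text
clock: 11.25
tcp_pos: [0.6028, 0.0202, 0.1669]
orientation: [-1.358, -2.826, -0.006]
contact_force: [-6.5, 11.3, 8.7]
grip_width: 0.0212
gripper_force: 45.2
t 11.25 tcp [0.6028 0.0202 0.1669] yawY 38.7 z [-0.004  0.006 -1.   ] F [-6.5 11.3  8.7] w 0.0212 gf 45.2 j [-0.27  0.43  0.18  1.8  -0.1   0.92  0.63]
q(deg mod 360) -0.7 r 0.0513
```

The force rose to 13 N with almost no travel, so it is on the stop at measured q ≈ 0. Now the rows for two turns back.

```bash
python3 -c "
from h import *
rows(39,22.5,16,.0505)"
```

```text
0 [-0.25  0.21] to q 22.5
1 [-0.31  0.1 ] to q 45.0
2 [-0.33 -0.03] to q 67.5
3 [-0.29 -0.15] to q 90.0
4 [-0.21 -0.25] to q 112.5
5 [-0.1  -0.31] to q 135.0
6 [ 0.03 -0.33] to q 157.5
7 [ 0.15 -0.29] to q 180.0
8 [ 0.25 -0.21] to q 202.5
9 [ 0.31 -0.1 ] to q 225.0
10 [0.33 0.03] to q 247.5
11 [0.29 0.15] to q 270.0
12 [0.21 0.25] to q 292.5
13 [0.1  0.31] to q 315.0
14 [-0.03  0.33] to q 337.5
15 [-0.15  0.29] to q 360.0
```

```bash
python3 -m jog '[{"rx":0,"ry":0,"rz":0,"x":-0.08,"y":0.1,"z":0,"jaw":-1},{"rx":0,"ry":0,"rz":0,"x":-0.25,"y":0.21,"z":0.003,"jaw":-1},{"rx":0,"ry":0,"rz":0,"x":-0.31,"y":0.1,"z":0.003,"jaw":-1},{"rx":0,"ry":0,"rz":0,"x":-0.33,"y":-0.03,"z":0.003,"jaw":-1},{"rx":0,"ry":0,"rz":0,"x":-0.29,"y":-0.15,"z":0.003,"jaw":-1},{"rx":0,"ry":0,"rz":0,"x":-0.21,"y":-0.25,"z":0.003,"jaw":-1},{"rx":0,"ry":0,"rz":0,"x":0,"y":0,"z":0,"jaw":-1}]'
python3 -c "
from h import *
o=st();a=ang();rows(39+135,22.5,3,.0505,o['tcp_pos'][:2]);rows(a,22.5,1,.0505,o['tcp_pos'][:2])"
```

```text
clock: 12.12
tcp_pos: [0.5162, 0.0109, 0.168]
orientation: [1.37, 2.825, -0.001]
contact_force: [2.3, -3.2, 3.7]
grip_width: 0.0216
gripper_force: 45.0
t 12.12 tcp [0.5162 0.0109 0.168 ] yawY 38.3 z [ 0.001 -0.001 -1.   ] F [ 2.3 -3.2  3.7] w 0.0216 gf 45.0 j [-0.3   0.29  0.19  2.01 -0.07  0.85  0.59]
q(deg mod 360) 115.1 r 0.0514
0 [-0.04 -0.61] to q 157.5
1 [ 0.15 -0.29] to q 180.0
2 [ 0.25 -0.21] to q 202.5
0 [-0.07 -0.32] to q 137.6
```

Tracks well (115° against 112.5° planned). On through q=135 to about 315.

```bash
python3 -m jog '[{"rx":0,"ry":0,"rz":0,"x":-0.09,"y":-0.3,"z":0.003,"jaw":-1},{"rx":0,"ry":0,"rz":0,"x":0.03,"y":-0.33,"z":0.003,"jaw":-1},{"rx":0,"ry":0,"rz":0,"x":0.15,"y":-0.29,"z":0.003,"jaw":-1},{"rx":0,"ry":0,"rz":0,"x":0.25,"y":-0.21,"z":0.003,"jaw":-1},{"rx":0,"ry":0,"rz":0,"x":0.31,"y":-0.1,"z":0.003,"jaw":-1},{"rx":0,"ry":0,"rz":0,"x":0.33,"y":0.03,"z":0.003,"jaw":-1},{"rx":0,"ry":0,"rz":0,"x":0.29,"y":0.15,"z":0.003,"jaw":-1},{"rx":0,"ry":0,"rz":0,"x":0.21,"y":0.25,"z":0.003,"jaw":-1}]'
python3 -c "
from h import *
o=st();a=ang()"
```

```text
clock: 13.12
tcp_pos: [0.6045, -0.0368, 0.1691]
orientation: [-1.369, -2.826, 0.003]
contact_force: [-4.0, -1.5, 9.5]
grip_width: 0.0216
gripper_force: 45.8
t 13.12 tcp [ 0.6045 -0.0368  0.1691] yawY 38.3 z [-0.003 -0.001 -1.   ] F [-4.  -1.5  9.5] w 0.0216 gf 45.8 j [-0.2   0.43  0.21  1.8  -0.11  0.92  0.72]
q(deg mod 360) -69.9 r 0.049
```

```bash
python3 -m jog '[{"rx":0,"ry":0,"rz":0,"x":0.1,"y":0.31,"z":0.005,"jaw":-1},{"rx":0,"ry":0,"rz":0,"x":-0.03,"y":0.33,"z":0.005,"jaw":-1},{"rx":0,"ry":0,"rz":0,"x":-0.15,"y":0.29,"z":0.005,"jaw":-1},{"rx":0,"ry":0,"rz":0,"x":-0.25,"y":0.21,"z":0.003,"jaw":-1},{"rx":0,"ry":0,"rz":0,"x":-0.31,"y":0.1,"z":0.003,"jaw":-1},{"rx":0,"ry":0,"rz":0,"x":-0.33,"y":-0.03,"z":0.003,"jaw":-1},{"rx":0,"ry":0,"rz":0,"x":-0.29,"y":-0.15,"z":0.003,"jaw":-1},{"rx":0,"ry":0,"rz":0,"x":-0.21,"y":-0.25,"z":0.003,"jaw":-1}]'
python3 -c "
from h import *
o=st();a=ang()"
```

```text
clock: 14.12
tcp_pos: [0.5174, 0.0137, 0.1711]
orientation: [1.364, 2.828, 0.002]
contact_force: [9.7, -1.0, -0.7]
grip_width: 0.0216
gripper_force: 44.8
t 14.12 tcp [0.5174 0.0137 0.1711] yawY 38.5 z [ 0.002  0.001 -1.   ] F [ 9.7 -1.  -0.7] w 0.0216 gf 44.8 j [-0.31  0.29  0.2   2.   -0.08  0.85  0.6 ]
q(deg mod 360) 111.7 r 0.0517
```

Now at 360+112°. Next go to 360+292.5°, first trimming slightly for the radial offset.

```bash
python3 -m jog '[{"rx":0,"ry":0,"rz":0,"x":-0.06,"y":-0.33,"z":0.003,"jaw":-1},{"rx":0,"ry":0,"rz":0,"x":0.03,"y":-0.33,"z":0.003,"jaw":-1},{"rx":0,"ry":0,"rz":0,"x":0.15,"y":-0.29,"z":0.003,"jaw":-1},{"rx":0,"ry":0,"rz":0,"x":0.25,"y":-0.21,"z":0.003,"jaw":-1},{"rx":0,"ry":0,"rz":0,"x":0.31,"y":-0.1,"z":0.003,"jaw":-1},{"rx":0,"ry":0,"rz":0,"x":0.33,"y":0.03,"z":0.003,"jaw":-1},{"rx":0,"ry":0,"rz":0,"x":0.29,"y":0.15,"z":0.003,"jaw":-1},{"rx":0,"ry":0,"rz":0,"x":0.21,"y":0.25,"z":0.003,"jaw":-1}]'
python3 -c "
from h import *
o=st();a=ang();rows(a,(399-a%360)/3,3,.051,o['tcp_pos'][:2])"
```

```text
clock: 15.12
tcp_pos: [0.6049, -0.037, 0.1716]
orientation: [-1.366, -2.822, 0.004]
contact_force: [-8.1, 0.5, 9.8]
grip_width: 0.0216
gripper_force: 46.0
t 15.12 tcp [ 0.6049 -0.037   0.1716] yawY 38.3 z [-0.007  0.    -1.   ] F [-8.1  0.5  9.8] w 0.0216 gf 46.0 j [-0.21  0.43  0.22  1.79 -0.12  0.94  0.73]
q(deg mod 360) -69.9 r 0.0495
0 [0.14 0.31] to q -46.6
1 [-0.02  0.34] to q -23.3
2 [-0.16  0.31] to q -0.0
```

```bash
python3 -m jog '[{"rx":0,"ry":0,"rz":0,"x":0.1,"y":0.31,"z":0.005,"jaw":-1},{"rx":0,"ry":0,"rz":0,"x":-0.03,"y":0.33,"z":0.005,"jaw":-1},{"rx":0,"ry":0,"rz":0,"x":-0.15,"y":0.3,"z":0.005,"jaw":-1},{"rx":0,"ry":0,"rz":0,"x":0,"y":0,"z":0,"jaw":-1},{"rx":0,"ry":0,"rz":0,"x":0,"y":0,"z":0,"jaw":-1}]'
python3 -c "
from h import *
o=st();a=ang();print(proj('side',[*(C0+.05*np.array([np.cos(np.radians(39)),np.sin(np.radians(39))])),.192]));
b=shot('side','side4');a=shot('top','top4')
c=np.zeros((480,800,3),np.uint8)
c[:,:400]=cv2.resize(a[150:270,260:360],None,fx=4,fy=4);c[:,400:]=cv2.resize(b[190:310,245:345],None,fx=4,fy=4);cv2.imwrite('pics/c6.png',c)"
```

```text
clock: 15.75
tcp_pos: [0.6018, 0.0213, 0.173]
orientation: [-1.364, -2.827, -0.001]
contact_force: [-0.4, 3.4, 5.9]
grip_width: 0.0215
gripper_force: 45.7
t 15.75 tcp [0.6018 0.0213 0.173 ] yawY 38.5 z [-0.002  0.002 -1.   ] F [-0.4  3.4  5.9] w 0.0215 gf 45.7 j [-0.3   0.42  0.21  1.8  -0.11  0.93  0.63]
q(deg mod 360) 0.9 r 0.0512
[317.63612986 240.42623766]
```

View pics/c6.png

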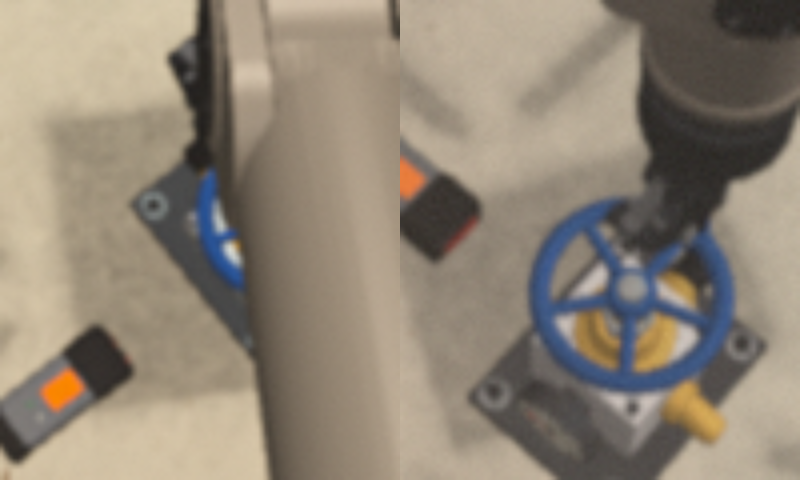

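The handle is held in the jaws with the wheel at q ≈ 720.9°. The TCP has risen 6 mm since the stop, which is two turns of thread, and the reader lies flat. Handing in.

```bash
python3 -c "
from h import *
print(np.abs(get_obs()['qvel']).max());print(r.hand_in())"
```

```text
0.0010092236450835732
the job is handed in; nothing more can be done
None
```

The job is handed in, with no verdict returned: the tag was scanned and the reader laid flat, then the valve was shut onto its stop and backed off two turns (measured about 720.9°), with the handle still gripped at about 45 N.

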